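# Change the rolls on the label rack

### The job

Change the rolls on the label rack: lift its sprung hold-down bar until it stays open by itself, put every empty cardboard core that stands on the spindles into the grey tray, and set each coloured label roll upright on a spindle of its own, right down on the rack's base. Then bring the bar back down onto the rolls, let go, and leave everything else, such as the salt shaker and the timer, where it is.

Things in the scene. Friction and masses are not known exactly. Their poses are not given: they have to be found in the camera images.
- rack: grey label-roll rack, fixed: base plate 165 x 232 x 10 mm (50 mm in front of the spindle row to 115 mm behind it) with three upright steel spindles in a row along its y. Origin under the middle spindle, on the counter; its x axis points to the back (hinge side). Hinge posts 65 mm high stand 95 mm behind the row at y = +-106 mm
- spindle0 (a point): foot of the spindle at y = +70 mm of the rack, on the base plate's top (10 mm above the counter). All spindles: 12 mm in diameter, 28 mm high above the plate, with a tapered tip; 70 mm apart. A roll or core that is fully down has its own origin at this height
- spindle1 (a point): foot of the middle spindle (y = 0), as spindle0
- spindle2 (a point): foot of the spindle at y = -70 mm of the rack, as spindle0
- bar (a joint): hold-down bar angle, rad: 0 when down on cores or rolls (stop -0.06 with nothing under it), 1.85 when fully open, tipped back past upright. An over-centre spring and its weight (150 g) press it down, about 3 N at the red rod near 0, fading to nothing at the hold-open point of about 1.3; past 1.4 it swings to the open stop and stays; let go below 1.2 it snaps shut
- bar_hinge (a point): middle of the bar's hinge axis (along rack y), 95 mm behind the spindle row, 53 mm above the counter. The bar is a frame: side arms at y = +-96 mm, a press bar 18 mm wide 95 mm from the axis (over the spindles when down, underside 50 mm above the counter), a grip rod at the end. At angle q the rod is 150*cos(q) mm in front of the hinge and 150*sin(q) mm above it
- bar_grip (a point): middle of the red round grip rod, 10 mm thick, 184 mm free length along rack y, 150 mm from the hinge; 41 mm of free space between it and the press bar. Bar down: 55 mm in front of the spindle row, 53 mm above the counter. It can be pinched from above, fingers front and back, and led along its arc, turning between the fingers, or lifted from below
- empties_tray: grey plastic tray, open on top, 130 (its x) x 130 (its y) mm outside, 45 mm high, walls and floor 4 mm, fixed to the counter. Origin under its centre, on the counter
- shaker: bystander: salt shaker, 44 mm wide, 90 mm high, loose, origin under it
- timer: bystander: red and white kitchen timer, 66 mm wide, 57 mm high, loose, origin under it
- core_1: empty cardboard core, a brown tube 27 mm outside, 20 mm inside, 40 mm high, 15 g, loose, at first standing on one of the spindles under the bar; origin at the centre of its lower end, z along the tube. Two or three of them are there
- core_2: empty cardboard core, a brown tube 27 mm outside, 20 mm inside, 40 mm high, 15 g, loose, at first standing on one of the spindles under the bar; origin at the centre of its lower end, z along the tube. Two or three of them are there
- core_3: empty cardboard core, a brown tube 27 mm outside, 20 mm inside, 40 mm high, 15 g, loose, at first standing on one of the spindles under the bar; origin at the centre of its lower end, z along the tube. Two or three of them are there
- roll_blue: fresh blue label roll, 50 mm outside, 20 mm hole through it, 40 mm high, about 70 g, loose, at first standing upright on the counter; origin at the centre of its underside, z along the hole. Two or three of the rolls are there
- roll_yellow: fresh yellow label roll, 50 mm outside, 20 mm hole through it, 40 mm high, about 70 g, loose, at first standing upright on the counter; origin at the centre of its underside, z along the hole. Two or three of the rolls are there
- roll_green: fresh green label roll, 50 mm outside, 20 mm hole through it, 40 mm high, about 70 g, loose, at first standing upright on the counter; origin at the centre of its underside, z along the hole. Two or three of the rolls are there
Mind the look-alikes: they are no part of the job. Several things have the shape of the roll_green; the one meant has the colours described above.

How it is judged:
By the outcome, as a careful person would: the job done as asked, in the order asked, and still so for the second after the job is handed in, with the robot touching nothing.
Of core_1, core_2, core_3 only 2 to 3 are there at a start; the rules pass over those that are not, and their reading is None.
Of roll_blue, roll_yellow, roll_green only 2 to 3 are there at a start; the rules pass over those that are not, and their reading is None.
At some moment in a run one of roll_blue, roll_yellow, roll_green may be knocked a few centimetres aside while the robot is not near it.
It also fails if it takes over 208 s, if anything falls off the work surface, if the arm or the gripper's body presses on something with over 40 N, if the wrist force passes 120 N, or if a joint passes its speed limit or range.

### The arm

A 6-joint arm with a two-finger parallel gripper is mounted at the origin on a cart in front of the work surface, level with it; the furniture and walls round the work are solid. World frame = base frame: x ahead of the robot, y to its left, z up, the work surface at z = 0. Lengths are in m, angles in rad, forces in N, time in s.
With the tool pointing down it reaches from about 0.375 to 0.925 m from the base axis. Payload 5.7 kg.
Tool frame: the origin (TCP) lies midway between the tips of the shut fingers; the grasp point (between the pads) lies 19 mm behind it (env.grasp_offset is the distance from the TCP to the grasp point, in m); z points along the fingers, y is the line along which they close (so a half turn about z gives the same grasp; the last joint's range is limited). The gripper opens to 85 mm and grips with 20 to 120 N. Pads are 22 mm wide; open, the fingers measure 114 mm over their backs; the gripper's body (76 mm by 85 mm) begins 54 mm behind the grasp point. The pads swing forward as they close: fully open they stand 13 mm farther back than shut.
Start: joints at [0.993, 0.359, 1.51, -0, 1.272, -0.115], TCP at [0.268, 0.537, 0.231] pointing down, gripper open.
Joint ranges: [-2.97, 2.97], [-1.01, 2.36], [0.21, 2.38], [-0.96, 4.11], [0.2, 2.71], [-2.98, 2.98]. Speed limits (rad/s): [2.39, 2.39, 3.14, 3.14, 3.14, 3.14].

### API

Orientations are given as a 3x3 rotation matrix whose columns are the frame's x, y, z axes.
In Python, from bench import readout, grab_frame, camera_params, env, nets gives the robot as it stands. The module is installed in compiled form; this text tells all that it offers.
- The arm moves only by the tool move_arm, never from a script. Its argument "motion" is a list of rows, each a list of 6 numbers: the shift along the world's x, y, z in mm, then the turn, a rotation vector about the world's x, y, z in degrees. In form: [[x, y, z, wx, wy, wz], ...]. A call has 1 to 20 rows; each row is the pose to reach, as a shift and turn from the pose commanded when the call began; what a row does not reach only later rows make up. A row lasts 1/12 s, in which the tool goes at most 41.7 mm and 7.16 degrees, less where a joint would pass 70% of its speed; a pose out of reach is approached as far as the arm can. A call with a gripper value outside its range is refused whole. "claw" is the opening, from 0 (shut) to 1 (fully open), set as the call begins (left out, the last holds). The fingers move at their own pace and stop on an object; "grip_force" is the grip in N (left out, the last holds). Time passes only in rows, so rows that repeat a pose let the fingers close. It gives the time, the measured TCP pose, the force, the opening and the grip force at its end, in the units of the state.
- readout.observe(): the state, without advancing time (a new reading comes with each control period).
- grab_frame(name): name is "scene" or "top"; returns the picture (384x512x3 uint8, blue, green, red); there is no depth.
- camera_params(name): a dict with "fx", "fy", "cx", "cy" (pixels), "world_from_camera" (4x4, takes a point from camera to world coordinates). Camera axes: x right, y down, z forward; pixel columns grow to the right and rows downward; lengths in m; the calibration is good to about 2 mm. A picture is of the moment at which its call begins. camera_params takes no time and is no camera call.
- env.hand_in(): hands the job in; it is judged then, once.
Trained networks look in the newest picture that a camera, given by its name, has taken for a name from the list of things; names that differ only in an ending like _2 or _b are one class to them, and where a whole thing is asked for, a point or a joint stands for the part that bears it (a point fixed in the world has none). Each returns a list of dicts, best first, with "confidence" (0 to 1); they miss things now and then, are a little off and sometimes report something else, mostly with a low value. They report only what shows in the picture. A call takes as long as a camera call. They do not tell look-alikes from the thing itself.
- nets.regions_of(name, camera): "region" (384x512 bool, what is visible of it).
- nets.pinpoint(name, camera): "location" ([x, y, z] in m, in world coordinates, good to about 4 mm: a listed point, or the origin of a listed thing).
The state is a dict: "time": time; "joint_positions": joint angles; "qvel": joint speeds; "effort": joint torques, N m; "eef_pos": TCP position; "orientation": TCP orientation; "wrist_force": force on the tool from outside, world axes, zero at the start; "moment": the same for the moment, N m; "grip_width": finger opening in m; "grip_force": force on a finger pad.
Only numpy, scipy, OpenCV 4.12 (cv2) and the standard library are available. Lean on these libraries where they do the work, as an engineer would, in place of code of your own. Each camera call takes 0.05 s, during which the arm holds its last target. There are 200 camera calls.

## Working session

There is one attempt and no reset: what is moved stays moved. The work goes in short steps, Python scripts to look and compute and a tool call to move; the robot and the scene stay as the last step left them, time stands still between calls to the robot, and variables do not carry over. Pictures are saved under pics/ and viewed, at most 14 in all, crops included, and the job is handed in when it is done.

Besides the shell and the picture viewer there is one more tool, called by a JSON object that holds its "api" and its "payload". move_arm: Moves the arm, as the interface text tells. Its arguments: {"type":"object","properties":{"motion":{"type":"array","items":{"type":"array","items":{"type":"number"}}},"claw":{"type":"number"},"grip_force":{"type":"number"}},"required":["motion"]}

```bash
mkdir -p pics; cat > h.py <<'E'
import numpy as np, cv2
from bench import readout, grab_frame, camera_params, env, nets
def proj(p,c):
    P=camera_params(c);T=np.linalg.inv(P["world_from_camera"]);q=T[:3,:3]@np.array(p)+T[:3,3]
    return np.array([P["fx"]*q[0]/q[2]+P["cx"],P["fy"]*q[1]/q[2]+P["cy"]])
def ray(uv,c):
    P=camera_params(c);T=np.array(P["world_from_camera"])
    d=T[:3,:3]@np.array([(uv[0]-P["cx"])/P["fx"],(uv[1]-P["cy"])/P["fy"],1]);return T[:3,3],d
def atz(uv,z,c):
    o,d=ray(uv,c);return o+d*(z-o[2])/d[2]
def tri(a,ca,b,cb):
    o1,d1=ray(a,ca);o2,d2=ray(b,cb);A=np.stack([d1,-d2],1);s=np.linalg.lstsq(A,o2-o1,rcond=None)[0]
    p,q=o1+s[0]*d1,o2+s[1]*d2;return (p+q)/2,np.linalg.norm(p-q)
E
python3 - <<'E'
from h import *
np.set_printoptions(precision=4,suppress=True)
ims={c:grab_frame(c) for c in("scene","top")}
for c in ims: 
    cv2.imwrite(f"pics/{c}0.png",ims[c]); print(c,np.array(camera_params(c)["world_from_camera"]))
for n in["rack","spindle0","spindle1","spindle2","bar_hinge","bar_grip","empties_tray","shaker","timer","core_1","roll_blue","roll_yellow","roll_green"]:
    for c in ims:
        print(n,c,[(np.round(d["location"],3).tolist(),round(d["confidence"],2),proj(d["location"],c).round().tolist()) for d in nets.pinpoint(n,c)][:5])
s=readout.observe();print(s)
E
```

```text
scene [[-0.9969 -0.0741  0.0282  0.5044]
 [-0.078   0.8525 -0.5169  0.4733]
 [ 0.0142 -0.5174 -0.8556  1.1415]
 [ 0.      0.      0.      1.    ]]
top [[ 0.0957 -0.9696  0.2253  0.2966]
 [-0.9954 -0.0937  0.0196 -0.1727]
 [ 0.0021 -0.2261 -0.9741  1.1995]
 [ 0.      0.      0.      1.    ]]
rack scene [([0.575, -0.084, -0.001], 0.7, [231.0, 241.0])]
rack top [([0.578, -0.081, 0.002], 0.88, [236.0, 186.0])]
spindle0 scene [([0.634, -0.125, 0.013], 0.84, [210.0, 223.0]), ([0.58, -0.085, 0.005], 0.8, [229.0, 240.0]), ([0.523, -0.033, 0.007], 0.57, [249.0, 260.0])]
spindle0 top [([0.576, -0.082, 0.008], 0.82, [236.0, 186.0]), ([0.63, -0.126, 0.015], 0.78, [252.0, 170.0]), ([0.526, -0.036, 0.01], 0.72, [219.0, 201.0]), ([0.611, -0.455, -0.004], 0.59, [357.0, 188.0])]
spindle1 scene [([0.634, -0.125, 0.013], 0.84, [210.0, 223.0]), ([0.58, -0.085, 0.005], 0.8, [229.0, 240.0]), ([0.523, -0.033, 0.007], 0.57, [249.0, 260.0])]
spindle1 top [([0.576, -0.082, 0.008], 0.82, [236.0, 186.0]), ([0.63, -0.126, 0.015], 0.78, [252.0, 170.0]), ([0.526, -0.036, 0.01], 0.72, [219.0, 201.0]), ([0.611, -0.4
[... 1640 characters left out ...]
03], 0.92, [291.0, 293.0])]
roll_green top [([0.479, 0.138, 0.002], 0.8, [160.0, 211.0]), ([0.413, 0.041, 0.0], 0.61, [189.0, 236.0])]
{'time': 1.4, 'joint_positions': array([ 0.9929,  0.3588,  1.5104,  0.    ,  1.2725, -0.1151]), 'qvel': array([ 0.001 , -0.0006, -0.0017,  0.001 , -0.0008,  0.0017]), 'effort': array([  0.001 , -52.7582, -27.9044,  -0.0002,   0.0017,   0.    ]), 'eef_pos': array([0.2678, 0.5369, 0.2312]), 'orientation': array([[-0.8948,  0.4464, -0.0001],
       [ 0.4464,  0.8948, -0.0001],
       [ 0.    , -0.0001, -1.    ]]), 'wrist_force': array([-1.0519, -0.1144,  0.2025]), 'moment': array([ 0.0038, -0.0628,  0.0093]), 'grip_force': 0.0, 'grip_width': 0.08525138611855931}
```

```bash
python3 - <<'E'
import cv2
s=cv2.imread("pics/scene0.png");t=cv2.imread("pics/top0.png")
a=cv2.resize(s[110:350,130:400],(675,600));cv2.imwrite("pics/sc.png",a)
cv2.imwrite("pics/tc.png",cv2.resize(t[120:320,140:400],(780,600),interpolation=cv2.INTER_CUBIC))
E
```

```text
(no output)
```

View pics/sc.png

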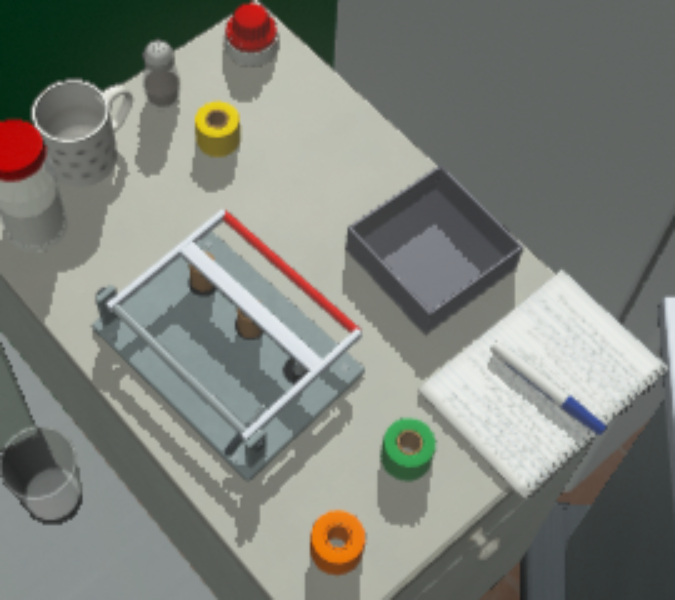

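View pics/tc.png

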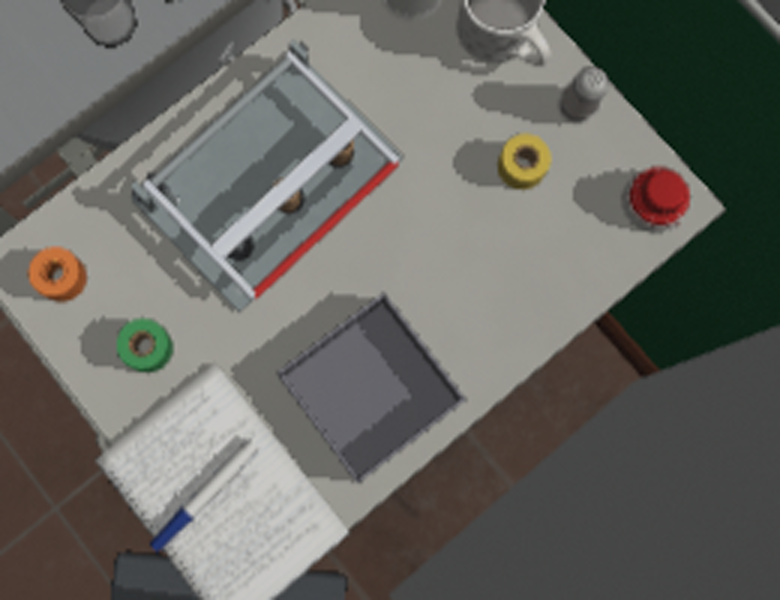

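View pics/top0.png

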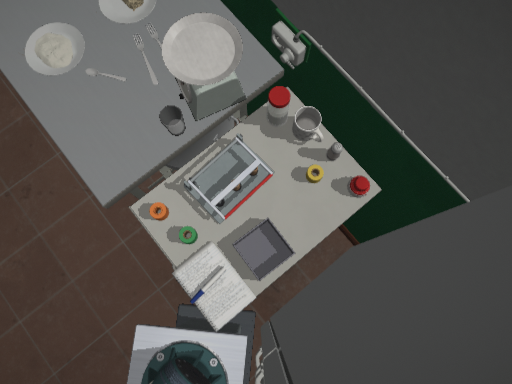

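Ring-shaped candidates in the top picture are yellow (315,173), green (187,235) and orange (159,211). There is no blue roll. Orange is the look-alike, so the rolls are yellow and green, and both crops agree. Two cores stand on spindle1 (236,186) and spindle2 (252,170). Spindle0 (219,201) is empty.

```bash
cat > fit.py <<'E'
from h import *
from scipy.optimize import least_squares
pts={"rack":(0,0,0),"spindle0":(0,.07,.01),"spindle1":(0,0,.01),"spindle2":(0,-.07,.01),"bar_hinge":(.095,0,.053),"bar_grip":(-.055,0,.053)}
obs=[("rack",.575,-.084),("rack",.578,-.081),("spindle0",.523,-.033),("spindle0",.526,-.036),("spindle1",.58,-.085),("spindle1",.576,-.082),("spindle2",.634,-.125),("spindle2",.63,-.126),("bar_hinge",.636,-.008),("bar_hinge",.639,-.01),("bar_grip",.546,-.12),("bar_grip",.539,-.124)]
def w(n,p):
    x,y,z=pts[n] if isinstance(n,str) else n;c,s=np.cos(p[2]),np.sin(p[2]);return np.array([p[0]+c*x-s*y,p[1]+s*x+c*y,z])
def f(p): return np.concatenate([w(o[0],p)[:2]-o[1:] for o in obs])
if __name__=="__main__":
    r=least_squares(f,[.578,-.083,.86],x_scale=.01);print(r.x,np.degrees(r.x[2]),np.abs(r.fun).max())
    for n in pts: print(n,w(n,r.x).round(4))
    q=[w((.095-.15*np.cos(a),0,.053+.15*np.sin(a)),r.x).round(4).tolist() for a in np.linspace(0,1.8,10)];print(q)
    # rod ends from the red pixels in both views
    for c in("scene","top"):
        im=cv2.imread(f"pics/{c}0.png").astype(int);m=(im[...,2]>110)&(im[...,1]<60)&(im[...,0]<60)
        k,l,st,ce=cv2.connectedComponentsWithStats(m.astype(np.uint8))
        for i in range(1,k):
            if st[i,4]>40:
                v,u=np.nonzero(l==i);o=np.argsort(u);print(c,st[i],"mid@z.053",atz(ce[i],.053,c),"net-fit px",proj(w("bar_grip",r.x),c),ce[i], [atz(((u[j]),v[j]),.053,c).round(3) for j in(o[0],o[-1])])
E
python3 fit.py
```

```text
[ 0.57754115 -0.08126781  0.87130664] 49.92219320671263 0.0038693497552551026
rack [ 0.5775 -0.0813  0.    ]
spindle0 [ 0.524  -0.0362  0.01  ]
spindle1 [ 0.5775 -0.0813  0.01  ]
spindle2 [ 0.6311 -0.1263  0.01  ]
bar_hinge [ 0.6387 -0.0086  0.053 ]
bar_grip [ 0.5421 -0.1234  0.053 ]
[[0.5421, -0.1234, 0.053], [0.5441, -0.1211, 0.0828], [0.5498, -0.1143, 0.1114], [0.559, -0.1033, 0.1377], [0.5714, -0.0885, 0.1606], [0.5865, -0.0706, 0.1792], [0.6037, -0.0502, 0.1928], [0.6223, -0.0281, 0.2008], [0.6415, -0.0052, 0.2029], [0.6606, 0.0175, 0.1991]]
scene [221 112  19  18 196] mid@z.053 [ 0.61053437 -0.44039145  0.053     ] net-fit px [244.80672335 218.93375561] [229.89285714 120.07653061] [array([ 0.636, -0.438,  0.053]), array([ 0.583, -0.428,  0.053])]
scene [122 158  25  21 411] mid@z.053 [ 0.85018317 -0.25250562  0.053     ] net-fit px [244.80672335 218.93375561] [133.79562044 168.00486618] [array([ 0.88 , -0.243,  0.053]), array([ 0.818, -0.255,  0.053])]
scene [220 196  51  46 138] mid@z.053 [ 0.53802404 -0.12136635  0.053     ] net-fit px [244.80672335 218.93375561] [246.36956522 219.74637681] [array([ 0.612, -0.185,  0.053]), array([ 0.475, -0.067,  0.053])]
top [269  86  21  20 322] mid@z.053 [ 0.86792635 -0.18818557  0.053     ] net-fit px [247.77440473 195.44927677] [279.14906832  95.35403727] [array([ 0.866, -0.157,  0.053]), array([ 0.875, -0.218,  0.053])]
top [225 174  47  45 160] mid@z.053 [ 0.54234788 -0.12406701  0.053     ] net-fit px [247.77440473 195.44927677] [248.025 195.4  ] [array([ 0.47 , -0.065,  0.053]), array([ 0.61 , -0.186,  0.053])]
top [354 176  15  18 167] mid@z.053 [ 0.60751036 -0.45405799  0.053     ] net-fit px [247.77440473 195.44927677] [361.7005988  184.40718563] [array([ 0.585, -0.432,  0.053]), array([ 0.607, -0.473,  0.053])]
```

{"api": "move_arm", "payload": {"motion": [[274, -660, -60, 0, 0, -14], [274, -660, -60, 0, 0, -14], [274, -660, -60, 0, 0, -14], [274, -660, -60, 0, 0, -14], [274, -660, -60, 0, 0, -14], [274, -660, -60, 0, 0, -14], [274, -660, -60, 0, 0, -14], [274, -660, -60, 0, 0, -14], [274, -660, -60, 0, 0, -14], [274, -660, -60, 0, 0, -14], [274, -660, -60, 0, 0, -14], [274, -660, -60, 0, 0, -14], [274, -660, -60, 0, 0, -14], [274, -660, -60, 0, 0, -14], [274, -660, -60, 0, 0, -14], [274, -660, -60, 0, 0, -14], [274, -660, -60, 0, 0, -14], [274, -660, -60, 0, 0, -14], [274, -660, -60, 0, 0, -14], [274, -660, -60, 0, 0, -14]], "claw": 0.42, "grip_force": 25}}

```text
time: 3.07
eef_pos: [0.5414, -0.1231, 0.1709]
orientation: [[-0.759, 0.651, -0.001], [0.651, 0.759, 0.001], [0.001, -0.0, -1.0]]
wrist_force: [0.8, 0.8, -0.3]
grip_width: 0.0359
grip_force: 0.0
```

{"api": "move_arm", "payload": {"motion": [[0, 0, -40, 0, 0, 0], [0, 0, -80, 0, 0, 0], [0, 0, -105, 0, 0, 0], [0, 0, -125, 0, 0, 0], [0, 0, -135, 0, 0, 0], [0, 0, -135, 0, 0, 0], [0, 0, -135, 0, 0, 0]]}}

```text
time: 3.65
eef_pos: [0.5417, -0.122, 0.0367]
orientation: [[-0.761, 0.649, -0.001], [0.649, 0.761, 0.0], [0.001, -0.0, -1.0]]
wrist_force: [-1.0, 0.4, 1.1]
grip_width: 0.0361
grip_force: 0.0
```

{"api": "move_arm", "payload": {"motion": [[0, 0, 0, 0, 0, 0], [0, 0, 0, 0, 0, 0], [0, 0, 0, 0, 0, 0], [0, 0, 0, 0, 0, 0], [0, 0, 0, 0, 0, 0]], "claw": 0}}

```text
time: 4.07
eef_pos: [0.5426, -0.1238, 0.0378]
orientation: [[-0.76, 0.65, 0.002], [0.65, 0.76, -0.001], [-0.002, 0.0, -1.0]]
wrist_force: [-1.8, -0.8, 7.7]
grip_width: 0.009
grip_force: 24.7
```

{"api": "move_arm", "payload": {"motion": [[0.5, 0.5, 15, 0, 0, 0], [2, 2.3, 30, 0, 0, 0], [4.3, 5.1, 44, 0, 0, 0], [7.6, 9, 58, 0, 0, 0], [12, 14, 72, 0, 0, 0], [17, 20, 85, 0, 0, 0], [23, 27, 97, 0, 0, 0], [29.5, 34.5, 107.5, 0, 0, 0], [37, 43, 117.5, 0, 0, 0], [45, 52.5, 126, 0, 0, 0], [53, 62.5, 133.5, 0, 0, 0], [62, 73, 140, 0, 0, 0], [71, 83.5, 144.5, 0, 0, 0], [80.5, 95, 148, 0, 0, 0], [90, 106, 149.5, 0, 0, 0], [100, 117.5, 150, 0, 0, 0], [110, 129, 149, 0, 0, 0], [119, 140, 146, 0, 0, 0], [119, 140, 146, 0, 0, 0], [119, 140, 146, 0, 0, 0]]}}

```text
time: 5.73
eef_pos: [0.6635, 0.0181, 0.1827]
orientation: [[-0.761, 0.649, 0.004], [0.649, 0.761, 0.0], [-0.003, 0.003, -1.0]]
wrist_force: [4.7, 0.2, 5.5]
grip_width: 0.009
grip_force: 26.8
```

{"api": "move_arm", "payload": {"motion": [[0, 0, 0, 0, 0, 0], [0, 0, 0, 0, 0, 0], [0, 0, 0, 0, 0, 0], [0, 0, 20, 0, 0, 0], [0, 0, 60, 0, 0, 0], [0, 0, 80, 0, 0, 0], [-40, -20, 80, 0, 0, 0], [-80, -40, 80, 0, 0, 0], [-260, -200, 80, 0, 0, 0], [-260, -200, 80, 0, 0, 0], [-260, -200, 80, 0, 0, 0], [-260, -200, 80, 0, 0, 0], [-260, -200, 80, 0, 0, 0], [-260, -200, 80, 0, 0, 0], [-260, -200, 80, 0, 0, 0], [-260, -200, 80, 0, 0, 0], [-260, -200, 80, 0, 0, 0]], "claw": 0.5}}

```text
time: 7.15
eef_pos: [0.4007, -0.1829, 0.2621]
orientation: [[-0.759, 0.651, -0.0], [0.651, 0.759, 0.001], [0.001, 0.001, -1.0]]
wrist_force: [0.3, -0.2, -0.6]
grip_width: 0.0429
grip_force: 0.0
```

```bash
python3 - <<'E'
from h import *
ims={c:grab_frame(c) for c in("scene","top")}
for c in ims: cv2.imwrite(f"pics/{c}1.png",ims[c])
cv2.imwrite("pics/c1.png",np.hstack([cv2.resize(ims["scene"][140:340,150:350],(400,400)),cv2.resize(ims["top"][110:270,150:310],(400,400))]))
for n in["spindle1","bar_grip","core_1","roll_yellow","roll_green","empties_tray"]:
    for c in ims:
        print(n,c,[(np.round(d["location"],3).tolist(),round(d["confidence"],2)) for d in nets.pinpoint(n,c)][:4])
print(readout.observe()["eef_pos"])
E
```

```text
spindle1 scene [([0.631, -0.125, 0.011], 0.87), ([0.578, -0.087, 0.009], 0.86), ([0.526, -0.034, 0.008], 0.65)]
spindle1 top [([0.629, -0.126, 0.016], 0.94), ([0.573, -0.08, 0.008], 0.89), ([0.526, -0.035, 0.01], 0.58)]
bar_grip scene [([0.667, 0.027, 0.199], 0.7), ([0.416, 0.042, -0.005], 0.51), ([0.581, -0.086, 0.006], 0.26)]
bar_grip top [([0.667, 0.017, 0.196], 0.73)]
core_1 scene [([0.527, -0.036, 0.008], 0.73), ([0.577, -0.08, 0.011], 0.57), ([0.627, -0.129, 0.009], 0.53)]
core_1 top [([0.578, -0.083, 0.01], 0.7), ([0.666, 0.019, 0.195], 0.35)]
roll_yellow scene [([0.64, -0.316, -0.0], 0.64)]
roll_yellow top [([0.634, -0.316, 0.001], 0.75), ([0.524, -0.034, 0.011], 0.47), ([0.574, -0.079, 0.011], 0.16)]
roll_green scene [([0.415, 0.043, -0.0], 0.91), ([0.478, 0.138, -0.001], 0.83), ([0.576, -0.084, -0.003], 0.41)]
roll_green top [([0.477, 0.137, 0.002], 0.78), ([0.638, -0.317, 0.001], 0.75), ([0.415, 0.044, -0.003], 0.6), ([0.58, -0.082, -0.004], 0.52)]
empties_tray scene [([0.395, -0.185, 0.001], 0.74), ([0.635, -0.01, 0.05], 0.36)]
empties_tray top [([0.396, -0.183, -0.001], 0.73)]
[ 0.40089311 -0.18308971  0.26224048]
```

View pics/c1.png

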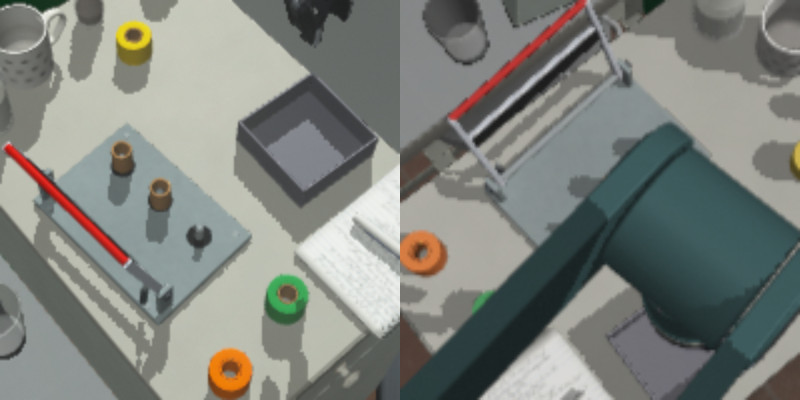

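{"api": "move_arm", "payload": {"motion": [[177, 101, -150, 0, 0, 0], [177, 101, -150, 0, 0, 0], [177, 101, -150, 0, 0, 0], [177, 101, -150, 0, 0, 0], [177, 101, -150, 0, 0, 0], [177, 101, -150, 0, 0, 0], [177, 101, -150, 0, 0, 0], [177, 101, -190, 0, 0, 0], [177, 101, -215, 0, 0, 0], [177, 101, -230, 0, 0, 0], [177, 101, -239, 0, 0, 0], [177, 101, -239, 0, 0, 0], [177, 101, -239, 0, 0, 0]], "claw": 0.6}}

```text
time: 8.93
eef_pos: [0.578, -0.0825, 0.0237]
orientation: [[-0.76, 0.65, -0.0], [0.65, 0.76, -0.0], [-0.0, -0.0, -1.0]]
wrist_force: [0.9, -0.2, 0.3]
grip_width: 0.0509
grip_force: 0.0
```

{"api": "move_arm", "payload": {"motion": [[0, 0, 0, 0, 0, 0], [0, 0, 0, 0, 0, 0], [0, 0, 0, 0, 0, 0], [0, 0, 0, 0, 0, 0], [0, 0, 0, 0, 0, 0]], "claw": 0, "grip_force": 20}}

```text
time: 9.35
eef_pos: [0.579, -0.0826, 0.0248]
orientation: [[-0.76, 0.65, 0.003], [0.65, 0.76, -0.001], [-0.003, 0.001, -1.0]]
wrist_force: [-1.7, -0.4, 7.4]
grip_width: 0.0276
grip_force: 19.8
```

{"api": "move_arm", "payload": {"motion": [[0, 0, 20, 0, 0, 0], [0, 0, 50, 0, 0, 0], [0, 0, 85, 0, 0, 0], [-203, -86, 85, 0, 0, 0], [-203, -86, 85, 0, 0, 0], [-203, -86, 85, 0, 0, 0], [-203, -86, 85, 0, 0, 0], [-203, -86, 85, 0, 0, 0], [-203, -86, 85, 0, 0, 0], [-203, -86, 85, 0, 0, 0], [-203, -86, 50, 0, 0, 0], [-203, -86, 20, 0, 0, 0], [-203, -86, 0, 0, 0, 0], [-203, -86, 0, 0, 0, 0]]}}

```text
time: 10.52
eef_pos: [0.3747, -0.1673, 0.0209]
orientation: [[-0.76, 0.65, -0.003], [0.65, 0.76, 0.002], [0.004, -0.0, -1.0]]
wrist_force: [0.2, -0.2, -0.1]
grip_width: 0.027
grip_force: 20.1
```

{"api": "move_arm", "payload": {"motion": [[0, 0, 0, 0, 0, 0], [0, 0, 0, 0, 0, 0], [0, 0, 0, 0, 0, 0], [0, 0, 0, 0, 0, 0], [0, 0, 30, 0, 0, 0], [0, 0, 65, 0, 0, 0], [0, 0, 95, 0, 0, 0]], "claw": 0.5}}

```text
time: 11.1
eef_pos: [0.3748, -0.168, 0.1204]
orientation: [[-0.76, 0.65, 0.0], [0.65, 0.76, -0.0], [-0.0, -0.0, -1.0]]
wrist_force: [0.4, -0.4, -0.2]
grip_width: 0.0427
grip_force: 0.0
```

{"api": "move_arm", "payload": {"motion": [[256, 41, 0, 0, 0, 0], [256, 41, 0, 0, 0, 0], [256, 41, 0, 0, 0, 0], [256, 41, 0, 0, 0, 0], [256, 41, 0, 0, 0, 0], [256, 41, 0, 0, 0, 0], [256, 41, 0, 0, 0, 0], [256, 41, 0, 0, 0, 0], [256, 41, -35, 0, 0, 0], [256, 41, -65, 0, 0, 0], [256, 41, -85, 0, 0, 0], [256, 41, -97, 0, 0, 0], [256, 41, -97, 0, 0, 0], [256, 41, -97, 0, 0, 0]], "claw": 0.6}}

```text
time: 12.27
eef_pos: [0.63, -0.1273, 0.0217]
orientation: [[-0.76, 0.65, -0.001], [0.65, 0.76, 0.0], [0.001, -0.001, -1.0]]
wrist_force: [-0.5, -0.4, 0.6]
grip_width: 0.0513
grip_force: 0.0
```

{"api": "move_arm", "payload": {"motion": [[0, 0, 0, 0, 0, 0], [0, 0, 0, 0, 0, 0], [0, 0, 0, 0, 0, 0], [0, 0, 0, 0, 0, 0], [0, 0, 0, 0, 0, 0]], "claw": 0}}

```text
time: 12.68
eef_pos: [0.6321, -0.1277, 0.0233]
orientation: [[-0.76, 0.65, 0.003], [0.65, 0.76, -0.001], [-0.003, 0.001, -1.0]]
wrist_force: [-0.6, -0.3, 7.0]
grip_width: 0.027
grip_force: 19.8
```

{"api": "move_arm", "payload": {"motion": [[0, 0, 20, 0, 0, 0], [0, 0, 50, 0, 0, 0], [0, 0, 85, 0, 0, 0], [-218, -73, 85, 0, 0, 0], [-218, -73, 85, 0, 0, 0], [-218, -73, 85, 0, 0, 0], [-218, -73, 85, 0, 0, 0], [-218, -73, 85, 0, 0, 0], [-218, -73, 85, 0, 0, 0], [-218, -73, 85, 0, 0, 0], [-218, -73, 50, 0, 0, 0], [-218, -73, 20, 0, 0, 0], [-218, -73, 0, 0, 0, 0], [-218, -73, 0, 0, 0, 0]]}}

```text
time: 13.85
eef_pos: [0.4119, -0.1992, 0.0189]
orientation: [[-0.76, 0.65, -0.003], [0.65, 0.76, 0.002], [0.004, -0.0, -1.0]]
wrist_force: [-0.8, 0.8, -1.0]
grip_width: 0.0274
grip_force: 20.0
```

{"api": "move_arm", "payload": {"motion": [[0, 0, 0, 0, 0, 0], [0, 0, 0, 0, 0, 0], [0, 0, 0, 0, 0, 0], [0, 0, 0, 0, 0, 0], [0, 0, 30, 0, 0, 0], [0, 0, 65, 0, 0, 0], [0, 0, 100, 0, 0, 0], [-20, -120, 150, 0, 0, 0], [-20, -120, 150, 0, 0, 0], [-20, -120, 150, 0, 0, 0], [-20, -120, 150, 0, 0, 0], [-20, -120, 150, 0, 0, 0]], "claw": 0.5}}

```text
time: 14.85
eef_pos: [0.3938, -0.3238, 0.1738]
orientation: [[-0.758, 0.652, 0.004], [0.652, 0.758, -0.005], [-0.006, -0.001, -1.0]]
wrist_force: [0.2, 0.2, 0.0]
grip_width: 0.0425
grip_force: 0.0
```

```bash
python3 - <<'E'
from h import *
ims={c:grab_frame(c) for c in("scene","top")}
for c in ims: cv2.imwrite(f"pics/{c}2.png",ims[c])
cv2.imwrite("pics/c2.png",np.hstack([cv2.resize(ims["scene"][140:340,150:350],(400,400)),cv2.resize(ims["top"][110:290,140:320],(400,400))]))
for n in["spindle1","core_1","roll_yellow","roll_green"]:
    for c in ims:
        print(n,c,[(np.round(d["location"],3).tolist(),round(d["confidence"],2)) for d in nets.pinpoint(n,c)][:4])
# expected foot / tip pixels
for p in[(.524,-.0362),(.5775,-.0813),(.6311,-.1263)]: print([proj((*p,z),c).round(1).tolist() for c in ims for z in(.01,.038)])
# hsv roll blobs: outline centre of the whole roll vs prediction
for n,lo,hi,p in[("y",(20,120,80),(35,255,255),(.637,-.316)),("g",(50,120,50),(75,255,255),(.415,.043))]:
    pr=[]
    for c in ims:
        m=cv2.inRange(cv2.cvtColor(ims[c],cv2.COLOR_BGR2HSV),lo,hi);k,l,st,ce=cv2.connectedComponentsWithStats(m)
        j=[i for i in range(1,k) if st[i,4]>60 and np.hypot(*(ce[i]-proj((*p,.02),c)))<15]
        for i in j:
            b=st[i];bc=(b[0]+b[2]/2-.5,b[1]+b[3]/2-.5);pr.append((bc,c));print(n,c,b,atz(bc,.02,c).round(4))
    if len(pr)==2: print(tri(*pr[0],*pr[1]))
print(readout.observe()["eef_pos"])
E
```

```text
spindle1 scene [([0.527, -0.036, 0.009], 0.97), ([0.631, -0.126, 0.013], 0.82), ([0.581, -0.085, 0.009], 0.61), ([0.369, -0.163, 0.004], 0.18)]
spindle1 top [([0.577, -0.078, 0.012], 0.82), ([0.524, -0.033, 0.008], 0.59), ([0.634, -0.132, 0.012], 0.59), ([0.635, -0.317, 0.004], 0.19)]
core_1 scene [([0.374, -0.162, 0.005], 0.42), ([0.41, -0.202, 0.003], 0.42)]
core_1 top [([0.411, -0.195, 0.006], 0.57)]
roll_yellow scene [([0.64, -0.316, 0.001], 0.78)]
roll_yellow top [([0.636, -0.318, -0.001], 0.83), ([0.709, -0.362, -0.004], 0.65), ([0.41, -0.198, 0.005], 0.41)]
roll_green scene [([0.476, 0.134, -0.002], 0.97), ([0.416, 0.042, -0.003], 0.55)]
roll_green top [([0.478, 0.138, 0.001], 0.77), ([0.415, 0.046, 0.0], 0.63)]
[[249.1, 258.2], [249.2, 253.5], [218.8, 201.6], [217.9, 199.7]]
[[229.5, 240.4], [229.3, 235.4], [235.5, 185.9], [235.1, 183.7]]
[[210.7, 223.3], [210.1, 218.1], [251.9, 170.4], [251.8, 167.9]]
y scene [208 150  18  23 281] [ 0.6367 -0.318   0.02  ]
y top [306 165  17  18 177] [ 0.6367 -0.316   0.02  ]
(array([ 0.63609202, -0.31571166,  0.0231238 ]), np.float64(0.000490624503976348))
g scene [284 278  20  23 216] [0.4115 0.0394 0.02  ]
g top [179 227  17  17 136] [0.4136 0.044  0.02  ]
(array([0.41246028, 0.04253831, 0.02832083]), np.float64(0.0006044105554558235))
[ 0.39290021 -0.31934458  0.17093143]
```

View pics/c2.png

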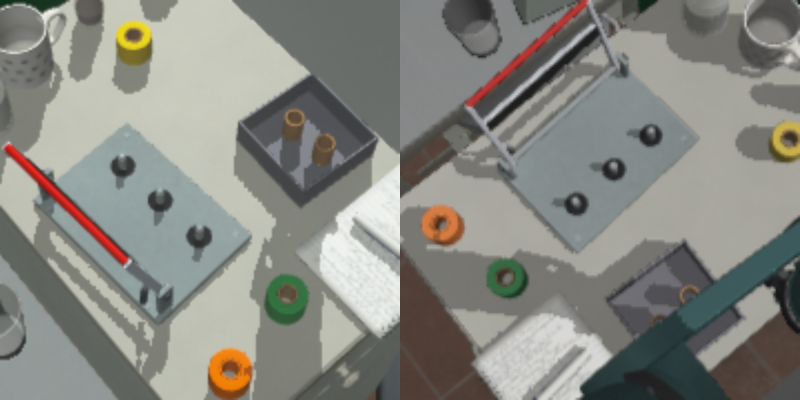

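{"api": "move_arm", "payload": {"motion": [[244, 3, 0, 0, 0, 0], [244, 3, 0, 0, 0, 0], [244, 3, 0, 0, 0, 0], [244, 3, 0, 0, 0, 0], [244, 3, 0, 0, 0, 0], [244, 3, 0, 0, 0, 0], [244, 3, 0, 0, 0, 0], [244, 3, -35, 0, 0, 0], [244, 3, -70, 0, 0, 0], [244, 3, -105, 0, 0, 0], [244, 3, -135, 0, 0, 0], [244, 3, -155, 0, 0, 0], [244, 3, -161, 0, 0, 0], [244, 3, -161, 0, 0, 0], [244, 3, -161, 0, 0, 0]], "claw": 0.88}}

```text
time: 16.6
eef_pos: [0.6371, -0.3173, 0.0109]
orientation: [[-0.76, 0.65, 0.0], [0.65, 0.76, -0.0], [-0.0, -0.0, -1.0]]
wrist_force: [1.5, -0.4, -0.4]
grip_width: 0.075
grip_force: 0.0
```

{"api": "move_arm", "payload": {"motion": [[0, 0, 0, 0, 0, 0], [0, 0, 0, 0, 0, 0], [0, 0, 0, 0, 0, 0], [0, 0, 0, 0, 0, 0], [0, 0, 0, 0, 0, 0], [0, 0, 0, 0, 0, 0]], "claw": 0, "grip_force": 30}}

```text
time: 17.1
eef_pos: [0.6383, -0.318, 0.0128]
orientation: [[-0.76, 0.65, 0.003], [0.65, 0.76, -0.002], [-0.004, 0.0, -1.0]]
wrist_force: [-0.8, -0.5, 5.9]
grip_width: 0.0502
grip_force: 31.1
```

{"api": "move_arm", "payload": {"motion": [[0, 0, 30, 0, 0, 0], [0, 0, 65, 0, 0, 0], [0, 0, 85, 0, 0, 0], [-5, 190, 85, 0, 0, 0], [-5, 190, 85, 0, 0, 0], [-5, 190, 85, 0, 0, 0], [-5, 190, 85, 0, 0, 0], [-5, 190, 85, 0, 0, 0], [-5, 190, 85, 0, 0, 0], [-5, 190, 70, 0, 0, 0], [-5, 190, 55, 0, 0, 0], [-5, 190, 50, 0, 0, 0], [-5, 190, 50, 0, 0, 0]]}}

```text
time: 18.18
eef_pos: [0.6309, -0.1273, 0.0594]
orientation: [[-0.76, 0.65, -0.002], [0.65, 0.76, 0.0], [0.002, -0.001, -1.0]]
wrist_force: [0.8, -0.1, -0.9]
grip_width: 0.0501
grip_force: 31.8
```

```bash
python3 - <<'E'
from h import *
ims={c:grab_frame(c) for c in("scene","top")}
for c in ims: cv2.imwrite(f"pics/{c}3.png",ims[c])
for c in ims:
  print(c,[(np.round(d["location"],3).tolist(),round(d["confidence"],2)) for d in nets.pinpoint("roll_yellow",c)][:2])
  m=cv2.inRange(cv2.cvtColor(ims[c],cv2.COLOR_BGR2HSV),(20,120,60),(35,255,255));k,l,st,ce=cv2.connectedComponentsWithStats(m)
  print([s.tolist() for s in st[1:] if s[4]>30],proj((.631,-.127,.07),c))
print(readout.observe()["eef_pos"],readout.observe()["wrist_force"])
cv2.imwrite("pics/c3.png",np.hstack([cv2.resize(ims["scene"][170:270,150:250],(400,400)),cv2.resize(ims["top"][120:220,190:290],(400,400))]))
E
```

```text
scene [([0.628, -0.123, 0.012], 0.42)]
[[204, 201, 17, 24, 254]] [209.53345171 211.70177671]
top []
[] [251.94970936 164.87069474]
[ 0.63260045 -0.12776676  0.06123701] [ 0.30271744  0.45991915 -0.82338214]
```

View pics/c3.png

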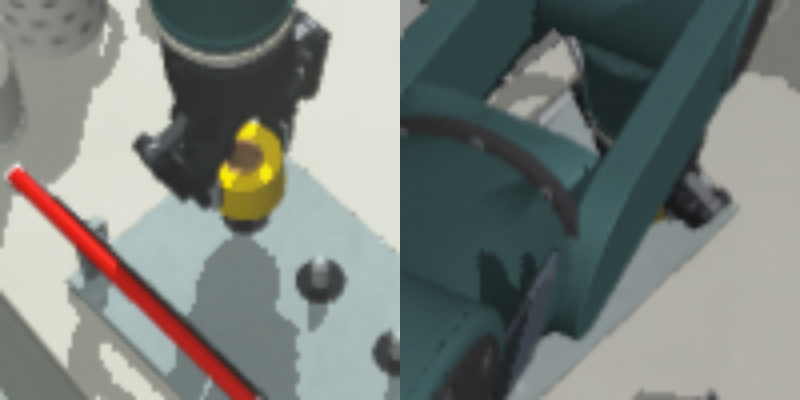

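{"api": "move_arm", "payload": {"motion": [[0, 0, -10, 0, 0, 0], [0, 0, -18, 0, 0, 0], [0, 0, -25, 0, 0, 0], [0, 0, -32, 0, 0, 0], [0, 0, -38, 0, 0, 0], [0, 0, -40, 0, 0, 0], [0, 0, -40, 0, 0, 0]]}}

```text
time: 18.97
eef_pos: [0.6316, -0.1271, 0.0216]
orientation: [[-0.761, 0.649, -0.001], [0.649, 0.761, -0.0], [0.0, -0.0, -1.0]]
wrist_force: [-5.7, 0.9, 15.4]
grip_width: 0.0498
grip_force: 33.8
```

{"api": "move_arm", "payload": {"motion": [[0, 0, 0, 0, 0, 0], [0, 0, 0, 0, 0, 0], [0, 0, 0, 0, 0, 0], [0, 0, 0, 0, 0, 0], [0, 0, 20, 0, 0, 0], [0, 0, 50, 0, 0, 0], [0, 0, 85, 0, 0, 0], [0, 0, 120, 0, 0, 0], [-20, -60, 130, 0, 0, 0], [-40, -120, 130, 0, 0, 0], [-40, -120, 130, 0, 0, 0], [-40, -120, 130, 0, 0, 0], [-40, -120, 130, 0, 0, 0]], "claw": 0.85}}

```text
time: 20.05
eef_pos: [0.5912, -0.2496, 0.1502]
orientation: [[-0.758, 0.653, 0.0], [0.653, 0.758, -0.0], [-0.0, -0.0, -1.0]]
wrist_force: [-0.5, 0.2, 0.4]
grip_width: 0.0724
grip_force: 0.0
```

```bash
python3 - <<'E'
from h import *
ims={c:grab_frame(c) for c in("scene","top")}
for n in ("roll_green","roll_yellow"):
  for c in ims:
    print(n,c,[(np.round(d["location"],3).tolist(),round(d["confidence"],2)) for d in nets.pinpoint(n,c)][:3])
    m=cv2.inRange(cv2.cvtColor(ims[c],cv2.COLOR_BGR2HSV),*(((50,120,40),(75,255,255)) if n[5]=="g" else ((20,120,60),(35,255,255))));k,l,st,ce=cv2.connectedComponentsWithStats(m)
    print([(s.tolist(),atz((s[0]+s[2]/2-.5,s[1]+s[3]/2-.5),.02 if n[5]=="g" else .03,c).round(4).tolist()) for s in st[1:] if 50<s[4]<400])
print(readout.observe()["eef_pos"])
cv2.imwrite("pics/c4.png",np.hstack([cv2.resize(ims["scene"][140:340,150:350],(400,400)),cv2.resize(ims["top"][110:290,140:320],(400,400))]))
E
```

```text
roll_green scene [([0.416, 0.041, -0.005], 0.94), ([0.479, 0.135, -0.002], 0.81)]
[([283, 278, 21, 19, 221], [0.4128, 0.0345, 0.02])]
roll_green top [([0.479, 0.136, 0.002], 0.57)]
[]
roll_yellow scene [([0.631, -0.13, 0.008], 0.58), ([0.397, -0.182, -0.001], 0.58)]
[([202, 208, 19, 24, 322], [0.6293, -0.1269, 0.03])]
roll_yellow top []
[]
[ 0.59212279 -0.24567392  0.14990713]
```

View pics/c4.png

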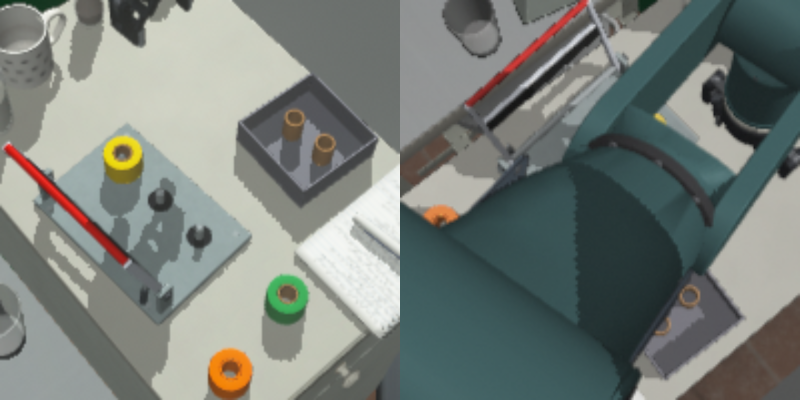

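{"api": "move_arm", "payload": {"motion": [[-178, 290, 0, 0, 0, 0], [-178, 290, 0, 0, 0, 0], [-178, 290, 0, 0, 0, 0], [-178, 290, 0, 0, 0, 0], [-178, 290, 0, 0, 0, 0], [-178, 290, 0, 0, 0, 0], [-178, 290, 0, 0, 0, 0], [-178, 290, 0, 0, 0, 0], [-178, 290, 0, 0, 0, 0], [-178, 290, 0, 0, 0, 0], [-178, 290, -35, 0, 0, 0], [-178, 290, -70, 0, 0, 0], [-178, 290, -105, 0, 0, 0], [-178, 290, -128, 0, 0, 0], [-178, 290, -140, 0, 0, 0], [-178, 290, -140, 0, 0, 0], [-178, 290, -140, 0, 0, 0]], "claw": 0.88}}

```text
time: 21.77
eef_pos: [0.4147, 0.0423, 0.0097]
orientation: [[-0.76, 0.65, -0.001], [0.65, 0.76, -0.0], [0.001, -0.001, -1.0]]
wrist_force: [0.1, -1.2, 0.3]
grip_width: 0.0751
grip_force: 0.0
```

{"api": "move_arm", "payload": {"motion": [[0, 0, 0, 0, 0, 0], [0, 0, 0, 0, 0, 0], [0, 0, 0, 0, 0, 0], [0, 0, 0, 0, 0, 0], [0, 0, 0, 0, 0, 0], [0, 0, 0, 0, 0, 0]], "claw": 0}}

```text
time: 22.27
eef_pos: [0.4154, 0.0426, 0.0115]
orientation: [[-0.76, 0.649, 0.003], [0.649, 0.76, -0.001], [-0.003, 0.002, -1.0]]
wrist_force: [-0.3, -2.1, 8.8]
grip_width: 0.0501
grip_force: 31.2
```

{"api": "move_arm", "payload": {"motion": [[0, 0, 30, 0, 0, 0], [0, 0, 65, 0, 0, 0], [0, 0, 80, 0, 0, 0], [111, -78, 80, 0, 0, 0], [111, -78, 80, 0, 0, 0], [111, -78, 80, 0, 0, 0], [111, -78, 80, 0, 0, 0], [111, -78, 80, 0, 0, 0], [111, -78, 60, 0, 0, 0], [111, -78, 50, 0, 0, 0], [111, -78, 50, 0, 0, 0]]}}

```text
time: 23.18
eef_pos: [0.5213, -0.034, 0.0583]
orientation: [[-0.76, 0.649, -0.006], [0.649, 0.76, 0.001], [0.005, -0.003, -1.0]]
wrist_force: [-0.4, -0.1, -0.8]
grip_width: 0.0505
grip_force: 32.0
```

```bash
python3 - <<'E'
from h import *
ims={c:grab_frame(c) for c in("scene","top")}
print(readout.observe()["eef_pos"])
for c in ims: print(c,[(np.round(d["location"],3).tolist(),round(d["confidence"],2)) for d in nets.pinpoint("roll_green",c)][:3])
cv2.imwrite("pics/c5.png",np.hstack([cv2.resize(ims["scene"][200:300,190:290],(400,400)),cv2.resize(ims["top"][150:250,170:270],(400,400))]))
E
```

```text
[ 0.5231332  -0.03436309  0.0599374 ]
scene [([0.478, 0.135, 0.0], 0.8), ([0.524, -0.034, 0.043], 0.51)]
top []
```

View pics/c5.png

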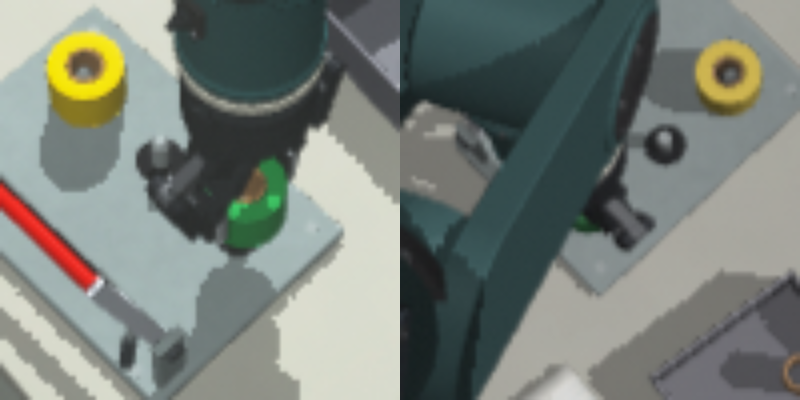

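Yellow is seated with its spindle inside the hole. Green is centred over spindle0, so I'll lower it.

{"api": "move_arm", "payload": {"motion": [[0.5, -0.5, -10, 0, 0, 0], [0.5, -0.5, -18, 0, 0, 0], [0.5, -0.5, -25, 0, 0, 0], [0.5, -0.5, -32, 0, 0, 0], [0.5, -0.5, -38, 0, 0, 0], [0.5, -0.5, -40, 0, 0, 0], [0.5, -0.5, -40, 0, 0, 0]]}}

```text
time: 23.97
eef_pos: [0.5249, -0.0356, 0.0209]
orientation: [[-0.76, 0.65, -0.001], [0.65, 0.76, -0.0], [0.001, -0.001, -1.0]]
wrist_force: [-3.6, 0.2, 15.1]
grip_width: 0.0502
grip_force: 33.8
```

{"api": "move_arm", "payload": {"motion": [[0, 0, 0, 0, 0, 0], [0, 0, 0, 0, 0, 0], [0, 0, 0, 0, 0, 0], [0, 0, 0, 0, 0, 0], [0, 0, 20, 0, 0, 0], [0, 0, 50, 0, 0, 0], [0, 0, 85, 0, 0, 0], [0, 0, 125, 0, 0, 0], [0, 0, 165, 0, 0, 0], [0, 0, 205, 0, 0, 0], [0, 0, 235, 0, 0, 0], [40, -90, 235, 0, 0, 0], [40, -90, 235, 0, 0, 0], [40, -90, 235, 0, 0, 0], [40, -90, 235, 0, 0, 0]], "claw": 0.85}}

```text
time: 25.22
eef_pos: [0.567, -0.1291, 0.255]
orientation: [[-0.758, 0.652, 0.001], [0.652, 0.758, -0.002], [-0.002, -0.0, -1.0]]
wrist_force: [-0.4, 0.2, 0.4]
grip_width: 0.0727
grip_force: 0.0
```

```bash
python3 - <<'E'
from h import *
ims={c:grab_frame(c) for c in("scene","top")}
for n in ("roll_green","roll_yellow","bar_grip"):
  for c in ims: print(n,c,[(np.round(d["location"],3).tolist(),round(d["confidence"],2)) for d in nets.pinpoint(n,c)][:2])
print(readout.observe()["eef_pos"])
cv2.imwrite("pics/c6.png",np.hstack([cv2.resize(ims["scene"][170:330,150:310],(400,400)),cv2.resize(ims["top"][110:250,150:290],(400,400))]))
E
```

```text
roll_green scene [([0.526, -0.036, 0.008], 0.9), ([0.478, 0.135, 0.001], 0.6)]
roll_green top [([0.528, -0.03, 0.006], 0.63), ([0.631, -0.126, 0.014], 0.25)]
roll_yellow scene [([0.634, -0.127, 0.011], 0.84)]
roll_yellow top []
bar_grip scene []
bar_grip top [([0.666, 0.02, 0.193], 0.66)]
[ 0.56490629 -0.12457296  0.25519013]
```

View pics/c6.png

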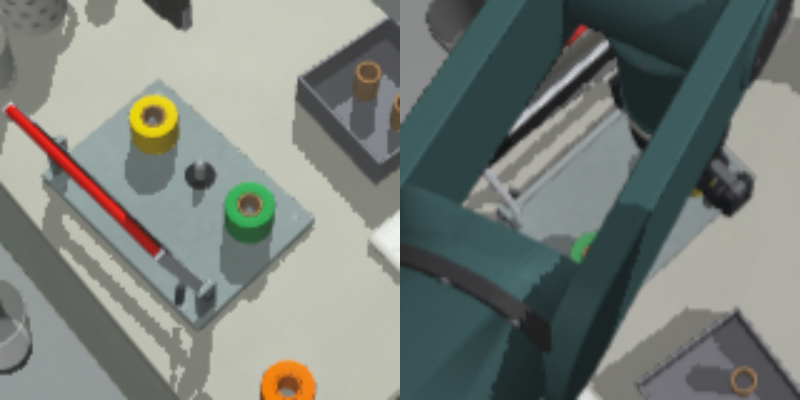

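{"api": "move_arm", "payload": {"motion": [[101, 147.5, 0, 0, 0, 0], [101, 147.5, 0, 0, 0, 0], [101, 147.5, 0, 0, 0, 0], [101, 147.5, 0, 0, 0, 0], [101, 147.5, 0, 0, 0, 0], [101, 147.5, 0, 0, 0, 0], [101, 147.5, -20, 0, 0, 0], [101, 147.5, -40, 0, 0, 0], [101, 147.5, -60, 0, 0, 0], [101, 147.5, -74, 0, 0, 0], [101, 147.5, -74, 0, 0, 0], [101, 147.5, -74, 0, 0, 0]], "claw": 0.42, "grip_force": 25}}

```text
time: 26.62
eef_pos: [0.665, 0.021, 0.1807]
orientation: [[-0.76, 0.65, -0.003], [0.65, 0.76, -0.0], [0.002, -0.002, -1.0]]
wrist_force: [0.2, -0.4, 0.1]
grip_width: 0.0359
grip_force: 0.0
```

{"api": "move_arm", "payload": {"motion": [[0, 0, 0, 0, 0, 0], [0, 0, 0, 0, 0, 0], [0, 0, 0, 0, 0, 0], [0, 0, 0, 0, 0, 0], [0, 0, 0, 0, 0, 0]], "claw": 0}}

```text
time: 27.03
eef_pos: [0.6672, 0.0214, 0.1829]
orientation: [[-0.76, 0.65, 0.002], [0.65, 0.76, -0.001], [-0.002, 0.001, -1.0]]
wrist_force: [-0.4, -1.7, 6.9]
grip_width: 0.0091
grip_force: 24.8
```

{"api": "move_arm", "payload": {"motion": [[-5.5, -5, 1, 0, 0, 0], [-14.5, -16, 4, 0, 0, 0], [-24.5, -27.5, 5, 0, 0, 0], [-34.5, -39, 4.5, 0, 0, 0], [-44, -50, 3, 0, 0, 0], [-53.5, -61.5, -0.5, 0, 0, 0], [-62.5, -72, -5, 0, 0, 0], [-71.5, -82.5, -11.5, 0, 0, 0], [-79.5, -92.5, -19, 0, 0, 0], [-87.5, -102, -27.5, 0, 0, 0], [-95, -110.5, -37.5, 0, 0, 0], [-101.5, -118, -48, 0, 0, 0], [-107.5, -125, -60, 0, 0, 0], [-112.5, -131, -73, 0, 0, 0], [-117, -136, -87, 0, 0, 0], [-120, -140, -101, 0, 0, 0], [-122.5, -142.5, -115, 0, 0, 0], [-124, -144.5, -130, 0, 0, 0], [-124.5, -145, -142, 0, 0, 0], [-124.5, -145, -144, 0, 0, 0]]}}

```text
time: 28.7
eef_pos: [0.5424, -0.1235, 0.0375]
orientation: [[-0.76, 0.65, 0.002], [0.65, 0.76, 0.0], [-0.001, 0.001, -1.0]]
wrist_force: [-1.3, 2.0, 31.6]
grip_width: 0.009
grip_force: 30.5
```

{"api": "move_arm", "payload": {"motion": [[0, 0, 2, 0, 0, 0], [0, 0, 2, 0, 0, 0], [0, 0, 2, 0, 0, 0], [0, 0, 2, 0, 0, 0], [0, 0, 20, 0, 0, 0], [0, 0, 50, 0, 0, 0], [0, 0, 90, 0, 0, 0], [0, 0, 130, 0, 0, 0], [-60, -160, 180, 0, 0, 0], [-120, -200, 200, 0, 0, 0], [-140, -240, 200, 0, 0, 0], [-140, -240, 200, 0, 0, 0], [-140, -240, 200, 0, 0, 0], [-140, -240, 200, 0, 0, 0], [-140, -240, 200, 0, 0, 0], [-140, -240, 200, 0, 0, 0], [-140, -240, 200, 0, 0, 0]], "claw": 0.42}}

```text
time: 30.12
eef_pos: [0.4006, -0.3645, 0.2371]
orientation: [[-0.758, 0.653, -0.0], [0.653, 0.758, 0.0], [0.0, 0.0, -1.0]]
wrist_force: [0.3, 0.3, -0.1]
grip_width: 0.036
grip_force: 0.0
```

```bash
python3 - <<'E'
from h import *
ims={c:grab_frame(c) for c in("scene","top")}
for n in ("roll_green","roll_yellow","bar_grip","core_1","shaker","timer"):
  for c in ims: print(n,c,[(np.round(d["location"],3).tolist(),round(d["confidence"],2)) for d in nets.pinpoint(n,c)][:2])
print(readout.observe()["eef_pos"])
cv2.imwrite("pics/c7.png",np.hstack([cv2.resize(ims["scene"][110:330,130:350],(400,400)),cv2.resize(ims["top"][110:290,140:320],(400,400))]))
E
```

```text
roll_green scene [([0.479, 0.135, -0.0], 0.64), ([0.524, -0.034, 0.004], 0.6)]
roll_green top [([0.479, 0.139, -0.0], 0.68), ([0.522, -0.034, 0.01], 0.57)]
roll_yellow scene [([0.631, -0.124, 0.006], 0.61)]
roll_yellow top [([0.628, -0.124, 0.01], 0.57)]
bar_grip scene [([0.546, -0.119, 0.057], 0.58)]
bar_grip top []
core_1 scene [([0.409, -0.202, -0.001], 0.71), ([0.373, -0.164, 0.003], 0.41)]
core_1 top [([0.611, -0.456, 0.0], 0.57), ([0.412, -0.198, 0.005], 0.49)]
shaker scene []
shaker top [([0.706, -0.362, -0.007], 0.78), ([0.616, -0.455, -0.002], 0.72)]
timer scene [([0.615, -0.452, 0.002], 0.71)]
timer top [([0.612, -0.454, -0.002], 0.88)]
[ 0.40196861 -0.36303631  0.23727762]
```

View pics/c7.png

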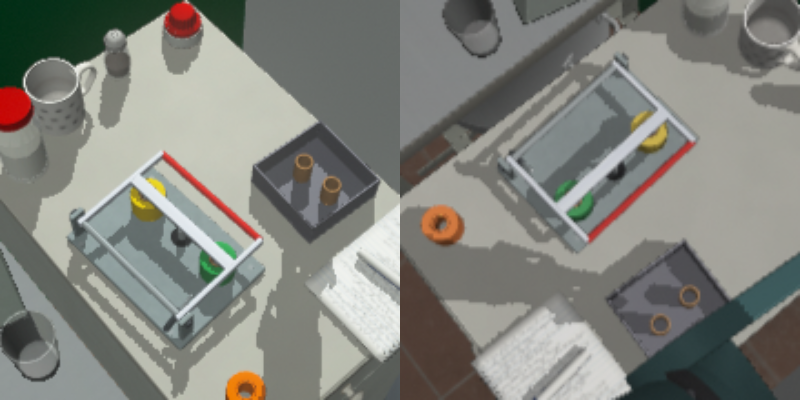

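The picture shows the bar down on both rolls, both cores in the tray, and the shaker and timer where they were. I'm handing it in.

```bash
python3 -c "
from bench import env
print(env.hand_in())"
```

```text
the job is handed in; nothing more can be done
None
```

The job is handed in: both empty cores are in the grey tray, the yellow roll is down on spindle2 and the green on spindle0, the bar rests closed on them, and nothing else was touched; the hand-in returned no verdict.

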